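Make up two shoe-care kits at the cobbler's bench

ROBOT

A 6-joint arm with a two-finger parallel gripper is mounted at the origin on the work surface. World frame = base frame: x ahead of the robot, y to its left, z up, the work surface at z = 0. Lengths are in m, angles in rad, forces in N, time in s.
With the tool pointing down it reaches from about 0.325 to 1 m from the base axis. Payload 5.1 kg.
Tool frame: the origin (TCP) lies on the centre line of the jaws, within the pads' length; the fingertips stand manip.tcp_to_tips ahead of it and the grasp point (between the pads) lies 6 mm ahead of it (manip.tcp_to_tips is the distance from the TCP to the fingertips, in m); x points along the fingers, z is the direction in which the jaws open and shut, and the axes are right-handed (so a half turn about x gives the same grasp; the last joint's range is limited). The gripper opens to 85 mm and grips with 20 to 120 N. Pads are 22 mm wide; open, the fingers measure 114 mm over their backs; the gripper's body (76 mm by 85 mm) begins 54 mm behind the grasp point. The pads swing forward as they close: fully open they stand 13 mm farther back than shut.
Start: joints at [-1.321, 0.124, 1.65, -0, 1.367, -0.083], TCP at [0.212, -0.614, 0.256] pointing down, gripper open.
Joint ranges: [-2.61, 2.61], [-1.02, 2.33], [0.03, 2.71], [-1.35, 4.49], [0.32, 2.68], [-2.91, 2.91]. Speed limits (rad/s): [2.57, 2.57, 3.14, 3.14, 3.14, 3.14].

INTERFACE

Orientations are given as a 3x3 rotation matrix whose columns are the frame's x, y, z axes.
In Python, from station import sensors, vision, manip gives the robot as it stands. The module is installed in compiled form; this text tells all that it offers.
- The arm moves only by the shell command python3 -m jog 'ROWS' [FORCE]. ROWS is JSON, a list of rows, each an object of numbers: "x", "y", "z": the shift along the world's x, y, z in m; "yaw": the turn about the world's z in degrees; "gripper": the opening in per cent of the stroke, from 0 (shut) to 100 (fully open). In form: [{"x": .., "y": .., "z": .., "yaw": .., "gripper": ..}, ...]. A call has 1 to 12 rows; each row is the pose to reach, as a shift and turn from the pose commanded when the call began; what a row does not reach only later rows make up. A row lasts 1/8 s, in which the tool goes at most 62.5 mm and 10.7 degrees, less where a joint would pass 70% of its speed; a pose out of reach is approached as far as the arm can. A call with a gripper value outside its range is refused whole. The fingers move at their own pace and stop on an object; FORCE is the grip in N (left out, the last holds). Time passes only in rows, so rows that repeat a pose let the fingers close. It gives the time, the measured TCP pose, the force and the opening at its end, in the units of the state.
- sensors.observe(): the state, without advancing time (a new reading comes with each control period).
- vision.read_camera(name): name is "scene" or "top" or "wrist"; returns the picture (480x640x3 uint8, red, green, blue); there is no depth.
- vision.camera_model(name): a dict with "vfov" (degrees; the focal length in pixels is half the picture's height over the tangent of half this angle, whatever the lens; pixels are square), "cx", "cy" (the principal point, pixels), "extrinsics" (4x4, takes a point from camera to world coordinates); the wrist camera has in their place "tool_from_camera" (4x4, takes a point from camera to tool coordinates, whose origin is the TCP and whose axes are the tool frame's). Camera axes: x right, y up, looking along -z (the intrinsics and any distortion apply to the point x, -y, -z); pixel columns grow to the right and rows downward; lengths in m; the calibration is good to about 2 mm. The wrist camera is an equidistant fisheye: a pixel r from the principal point sees the ray r / f radians off the axis. A picture is of the moment at which its call begins: read the wrist's pose just before it. camera_model takes no time and is no camera call.
- manip.close_job(): hands the job in, once; it reports no verdict.
The state is a dict: "t": time; "joint_positions": joint angles; "dq": joint speeds; "effort": joint torques, N m; "position": TCP position; "ee_rot": TCP orientation; "ft_force": force on the tool from outside, world axes, zero at the start; "torque": the same for the moment, N m; "gripper_width": opening from 0.0 (shut) to 1.0 (fully open).
Only numpy, scipy, OpenCV 4.12 (cv2) and the standard library are available. Lean on these libraries where they do the work, as an engineer would, in place of code of your own. Each camera call takes 0.05 s, during which the arm holds its last target.

TASK

Make up two shoe-care kits from the stock on the bench: the black-lidded tin, the dark brush and the blue-capped bottle go in the green tray, the brown-lidded tin and the pale brush in the yellow tray. Stand each tin centred on the large round mark, the bottle upright on the small round mark, and lay each brush bristles down along the oblong mark. Leave the white-lidded tin and the red-capped bottle standing where they are.

Things in the scene. Friction and masses are not known exactly. Their poses are not given: they have to be found in the camera images.
- green_tray: green tray, 180 x 180 mm, fixed, yaw within 0.3 rad; rim 14 mm high, 5 mm thick; floor 5 mm above its underside. Origin: centre of underside; z up. Flat dark grey printed marks on the floor (same in both trays), centred in tray axes: large disc, 72 mm across, at x -42, y +42 mm (tin); small disc, 52 mm, at x +48, y +42 mm (bottle); oblong 130 mm along x by 50 mm, at x 0, y -52 mm (brush)
- yellow_tray: yellow tray, 180 x 180 mm, fixed, yaw within 0.3 rad; rim 14 mm high, 5 mm thick; floor 5 mm above its underside. Origin: centre of underside; z up. Flat dark grey printed marks on the floor (same in both trays), centred in tray axes: large disc, 72 mm across, at x -42, y +42 mm (tin); small disc, 52 mm, at x +48, y +42 mm (bottle); oblong 130 mm along x by 50 mm, at x 0, y -52 mm (brush); small disc stays empty
- black_tin: polish tin with a black lid; aluminium body 64 mm in diameter, 45 mm high, standing upright on the bench. Origin: centre of its underside; z up
- brown_tin: polish tin with a brown lid; aluminium body 64 mm in diameter, 45 mm high, standing upright on the bench. Origin: centre of its underside; z up
- white_tin: polish tin with a white lid, not wanted in either kit; aluminium body 64 mm in diameter, 45 mm high, standing upright on the bench. Origin: centre of its underside; z up
- blue_bottle: small dressing bottle with a blue cap; grey body 44 mm in diameter up to 52 mm, cap 33 mm in diameter from 57 mm to the top at 85 mm, standing upright on the bench. Origin: centre of its underside; z up
- red_bottle: small dressing bottle with a red cap, not wanted in either kit; grey body 44 mm in diameter up to 52 mm, cap 33 mm in diameter from 57 mm to the top at 85 mm, standing upright on the bench. Origin: centre of its underside; z up
- dark_brush: shoe brush with a dark brown back and black bristles, 120 long (x) x 40 wide (y) x 46 mm high, bristles down, wooden back from 20 mm up to the top, all rigid. Lies with its length roughly across the bench. Origin: centre of its underside; x along its length (either end may lead), z up
- pale_brush: shoe brush with a pale wooden back and cream bristles, 120 long (x) x 40 wide (y) x 46 mm high, bristles down, wooden back from 20 mm up to the top, all rigid. Lies with its length roughly across the bench. Origin: centre of its underside; x along its length (either end may lead), z up

How it is judged:
By the outcome, as a careful person would: the job done as asked, in the order asked, and still so for the second after the job is handed in, with the robot touching nothing.
It also fails if it takes over 131 s, if anything falls off the work surface, if the arm or the gripper's body presses on something with over 40 N, if the wrist force passes 120 N, or if a joint passes its speed limit or range.

## Working session

There is one attempt and no reset: what is moved stays moved. The work goes in short steps, Python scripts to look and compute and a shell command to move; the robot and the scene stay as the last step left them, time stands still between calls to the robot, and variables do not carry over. Pictures are saved under pics/ and viewed, and the job is handed in when it is done.

```bash
mkdir -p pics; ls; python3 - <<'E'
from station import sensors, vision, manip
import cv2
for n in ["scene","top","wrist"]:
    im=vision.read_camera(n); cv2.imwrite(f"pics/{n}0.png",im[:,:,::-1])
    print(n,vision.camera_model(n))
s=sensors.observe()
print(s['t'],s['position'],s['ee_rot'],s['gripper_width'],manip.tcp_to_tips)
E
```

```text
pics
scene {'vfov': 54.15998033601161, 'cx': 322.8735577275691, 'cy': 243.82106724511507, 'extrinsics': array([[-0.54880823, -0.7257013 ,  0.4149303 ,  0.96668908],
       [ 0.835937  , -0.47900234,  0.26789195,  0.23039808],
       [ 0.00434305,  0.4938769 ,  0.86952099,  0.84733907],
       [ 0.        ,  0.        ,  0.        ,  1.        ]])}
top {'vfov': 44.92002758599723, 'cx': 328.17677755866396, 'cy': 246.52463547967352, 'extrinsics': array([[-0.00429859,  0.99933118, -0.03631416,  0.51978932],
       [-0.99994785, -0.00463197, -0.00910125, -0.01555175],
       [-0.00926337,  0.03627315,  0.99929898,  1.17376914],
       [ 0.        ,  0.        ,  0.        ,  1.        ]])}
wrist {'vfov': 65.70646984690485, 'cx': 316.24354243383357, 'cy': 240.51777200286074, 'tool_from_camera': array([[-3.40875940e-04,  2.88329081e-01, -9.57531318e-01,
        -1.15206058e-01],
       [ 3.59722720e-04,  9.57531347e-01,  2.88328962e-01,
         7.29273859e-02],
       [ 9.99999877e-01, -2.46161364e-04, -4.30117919e-04,
         2.36715873e-04],
       [ 0.00000000e+00,  0.00000000e+00,  0.00000000e+00,
         1.00000000e+00]])}
0.15 [ 0.2122167  -0.61391598  0.25528664] [[-4.33657930e-04  9.45118676e-01  3.26726952e-01]
 [ 1.65040330e-03  3.26727214e-01 -9.45117244e-01]
 [-9.99998544e-01  1.29373650e-04 -1.70151482e-03]] 0.9947204079260681 0.025
```

View pics/top0.png

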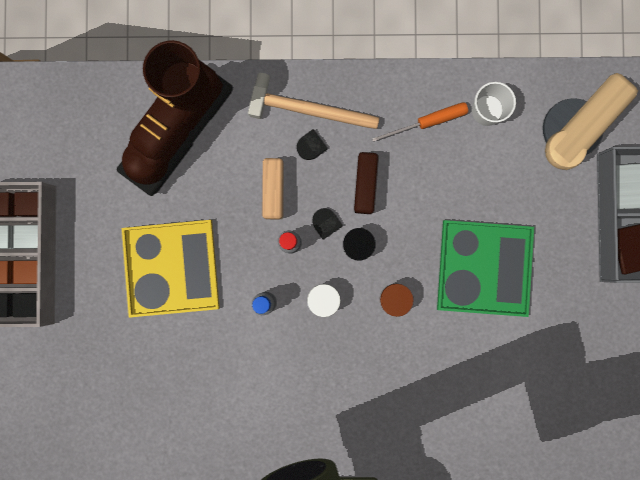

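View pics/scene0.png

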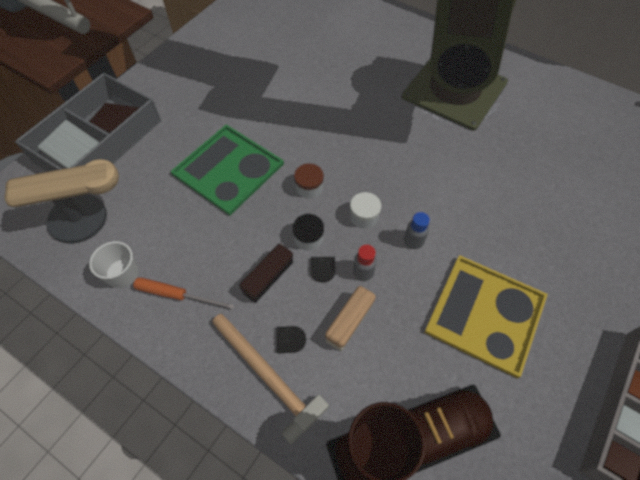

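View pics/wrist0.png

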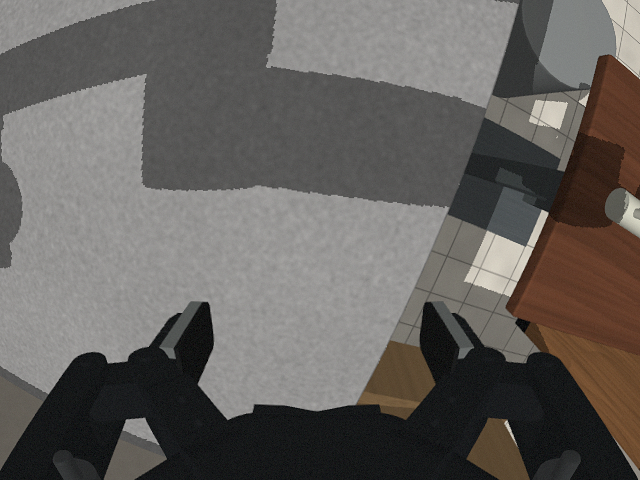

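The top view has world +x up and +y to the left. The yellow tray is centred near (170,268), the green near (487,267), the black tin near (359,244), the brown near (397,300), the blue cap near (262,304), the dark brush near (366,183) and the pale brush near (272,188). A loose black block near (326,222) sits close to the black tin.

```bash
cat > h.py <<'E'
from station import sensors, vision, manip
import cv2, numpy as np
def ray(name,px,z,R=None,t=None):
    m=vision.camera_model(name); f=240/np.tan(np.radians(m['vfov']/2))
    u=(px[0]-m['cx'])/f; v=(px[1]-m['cy'])/f
    E=m['extrinsics']; d=E[:3,:3]@np.array([u,-v,-1]); o=E[:3,3]
    return (o+d*(z-o[2])/d[2])[:2]
def proj(name,p):
    m=vision.camera_model(name); f=240/np.tan(np.radians(m['vfov']/2))
    q=np.linalg.inv(m['extrinsics'])@np.append(p,1)
    return np.array([m['cx']-f*q[0]/q[2],m['cy']+f*q[1]/q[2]])
def blob(mask,box):
    m=np.zeros_like(mask); x0,y0,x1,y1=box; m[y0:y1,x0:x1]=mask[y0:y1,x0:x1]
    n,l,s,c=cv2.connectedComponentsWithStats(m.astype(np.uint8)); i=1+np.argmax(s[1:,4])
    cs,_=cv2.findContours((l==i).astype(np.uint8),cv2.RETR_EXTERNAL,cv2.CHAIN_APPROX_NONE)
    k=max(cs,key=cv2.contourArea); h=cv2.convexHull(k)
    return cv2.minEnclosingCircle(h),cv2.minAreaRect(h),c[i],s[i,4]
E
cat > meas.py <<'E'
from h import *
im=vision.read_camera("top"); cv2.imwrite("pics/top_m.png",im[:,:,::-1])
hsv=cv2.cvtColor(im,cv2.COLOR_RGB2HSV); H,S,V=[hsv[...,i].astype(int) for i in range(3)]
for n,b,mk in [("black",(340,222,378,262),V<50),("brown",(378,280,416,320),S>120),("blue",(248,290,276,316),(S>150)),("white",(304,282,343,320),V>190),("red",(276,230,300,252),S>150),("dark",(352,148,382,218),(S>60)),("pale",(258,152,288,222),S>60),
 ("green",(430,212,542,322),(S>100)),("yellow",(115,212,225,322),S>100)]:
    c,r,cc,a=blob(mk,b); z={"blue":.085,"red":.085,"dark":.046,"pale":.046,"green":.014,"yellow":.014}.get(n,.045)
    print(n,np.round(c,1) if 0 else (np.round(c[0],1),round(c[1],1)),np.round(r[0],1),np.round(r[1],1),round(r[2],1),np.round(cc,1),a,"xy",np.round(ray("top",c[0],z),4),np.round(ray("top",r[0],z),4),np.round(ray("top",cc,z),4))
    if z in(.046,.014):
        P=np.array([ray("top",p,z) for p in cv2.boxPoints(r)]); 
        for i in range(4):
            d=P[i]-P[i-1]; print("   edge",np.round(np.linalg.norm(d),4),round(np.degrees(np.arctan2(d[1],d[0])),1))
for n,x0 in [("green",440),("yellow",125)]:
    mk=np.zeros(S.shape,np.uint8); mk[225:310,x0:x0+92]=((S<40)&(V<110))[225:310,x0:x0+92]
    k,l,s,c=cv2.connectedComponentsWithStats(mk)
    for i in range(1,k):
        if s[i,4]>200: print(n,"mark",s[i,2:],np.round(c[i],1),np.round(ray("top",c[i],.005),4))
E
python3 meas.py
```

```text
black (array([358.9, 243.8]), 16.3) [358.5 243.5] [31. 31.] 90.0 [358.8 243.7] 810 xy [ 0.5659 -0.0651] [ 0.5664 -0.0643] [ 0.566  -0.0649]
brown (array([396.3, 299.6]), 16.4) [396.3 299.2] [31.8 31.1] 45.0 [396.4 299.5] 829 xy [ 0.4572 -0.1367] [ 0.458  -0.1367] [ 0.4575 -0.137 ]
blue (array([261.2, 304.6]), 9.0) [261.4 304.3] [16.1 17.4] 63.4 [261.1 304.4] 243 xy [0.4511 0.1202] [0.4517 0.1198] [0.4516 0.1203]
white (array([323.2, 300.1]), 16.3) [323.2 300.2] [31.8 31.1] 45.0 [323.2 300.2] 821 xy [0.4569 0.0048] [0.4566 0.0047] [0.4566 0.0047]
red (array([287.5, 240.6]), 8.7) [287.5 240.5] [16.5 16.5] 26.6 [287.6 240.6] 232 xy [0.5708 0.0707] [0.571  0.0707] [0.5708 0.0706]
dark (array([365. , 182.5]), 31.1) [365.7 182.7] [19.7 61. ] 4.6 [365.7 182.7] 1183 xy [ 0.6854 -0.0776] [ 0.685  -0.0791] [ 0.685  -0.0789]
   edge 0.0383 85.1
   edge 0.1195 -4.9
   edge 0.0385 -95.0
   edge 0.1195 175.0
pale (array([273., 188.]), 31.0) [272. 188.] [60. 20.] 90.0 [272.2 188.3] 1251 xy [0.6756 0.102 ] [0.6756 0.1039] [0.675  0.1036]
   edge 0.1177 -0.0
   edge 0.0392 -90.3
   edge 0.1177 179.9
   edge 0.039 89.7
green (array([485.5, 268. ]), 63.5) [485.5 268. ] [92.2 90.3] 4.2 [484.1 266.2] 5146 xy [ 0.5176 -0.318 ] [ 0.5177 -0.318 ] [ 0.5213 -0.3154]
   edge 0.1824 85.6
   edge 0.18 -4.9
   edge 0.1834 -94.5
   edge 0.1797 174.8
yellow (array([170. , 268.5]), 63.5) [169.8 268.1] [90.8 91.3] 85.1 [167.7 266.6] 5200 xy [0.5195 0.3119] [0.5202 0.3122] [0.5231 0.3165]
   edge 0.1819 5.4
   edge 0.1836 -85.4
   edge 0.1818 -174.9
   edge 0.1825 94.7
green mark [ 25  25 474] [465.2 242.6] [ 0.5689 -0.2804]
green mark [  28   65 1511] [510.4 270. ] [ 0.5135 -0.3702]
green mark [ 35  35 948] [462.2 287.2] [ 0.4794 -0.2733]
yellow mark [  29   66 1484] [196.  265.7] [0.5248 0.2619]
yellow mark [ 24  25 469] [147.7 246.3] [0.5644 0.3598]
yellow mark [ 34  35 885] [151.6 290.2] [0.4758 0.3512]
```

Both trays have discs on the +y side. Green yaw is about -5° and yellow about +5°. I'll go above the black tin; the current jaw direction already clears the loose block.

```bash
python3 -m jog '[{"x":0.354,"y":0.549,"gripper":100},{"x":0.354,"y":0.549},{"x":0.354,"y":0.549},{"x":0.354,"y":0.549},{"x":0.354,"y":0.549},{"x":0.354,"y":0.549},{"x":0.354,"y":0.549},{"x":0.354,"y":0.549},{"x":0.354,"y":0.549},{"x":0.354,"y":0.549},{"x":0.354,"y":0.549},{"x":0.354,"y":0.549,"z":-0.05}]' 40; python3 - <<'E'
from h import *
s=sensors.observe(); print(s['position'],s['ee_rot'],s['t'])
cv2.imwrite("pics/w1.png",vision.read_camera("wrist")[:,:,::-1])
E
```

```text
[ 0.21226326 -0.61400581  0.25553261] [[-3.09914762e-04  9.45108415e-01  3.26756773e-01]
 [ 1.26248288e-03  3.26756898e-01 -9.45107579e-01]
 [-9.99999155e-01  1.19622043e-04 -1.29444998e-03]] 0.2invalid input
```

View pics/w1.png

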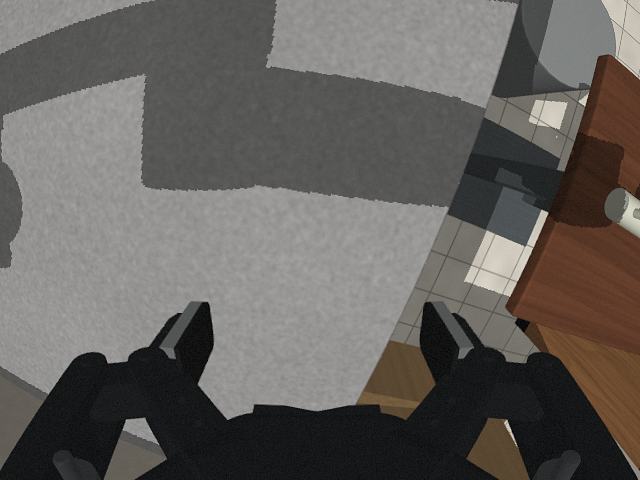

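The picture is unchanged because the move was refused. The rows probably need every key.

```bash
python3 -m jog '[{"x":0.354,"y":0.549,"z":0,"yaw":0,"gripper":100},{"x":0.354,"y":0.549,"z":0,"yaw":0,"gripper":100},{"x":0.354,"y":0.549,"z":0,"yaw":0,"gripper":100},{"x":0.354,"y":0.549,"z":0,"yaw":0,"gripper":100},{"x":0.354,"y":0.549,"z":0,"yaw":0,"gripper":100},{"x":0.354,"y":0.549,"z":0,"yaw":0,"gripper":100},{"x":0.354,"y":0.549,"z":0,"yaw":0,"gripper":100},{"x":0.354,"y":0.549,"z":0,"yaw":0,"gripper":100},{"x":0.354,"y":0.549,"z":0,"yaw":0,"gripper":100},{"x":0.354,"y":0.549,"z":0,"yaw":0,"gripper":100},{"x":0.354,"y":0.549,"z":0,"yaw":0,"gripper":100},{"x":0.354,"y":0.549,"z":-0.05,"yaw":0,"gripper":100}]' 40; python3 - <<'E'
from h import *
s=sensors.observe(); print(s['position'],s['ee_rot'],s['t'])
cv2.imwrite("pics/w2.png",vision.read_camera("wrist")[:,:,::-1])
E
```

```text
t: 1.75
position: [0.5704, -0.0638, 0.2109]
ee_rot: [[0.011, 0.944, 0.33], [-0.002, 0.33, -0.944], [-1.0, 0.009, 0.005]]
ft_force: [0.8, 0.3, -0.6]
gripper_width: 0.996
[ 0.57038734 -0.06384645  0.21093115] [[ 0.01070328  0.94390599  0.3300408 ]
 [-0.00197044  0.33007897 -0.94395126]
 [-0.99994078  0.00945305  0.00539283]] 1.75
```

View pics/w2.png

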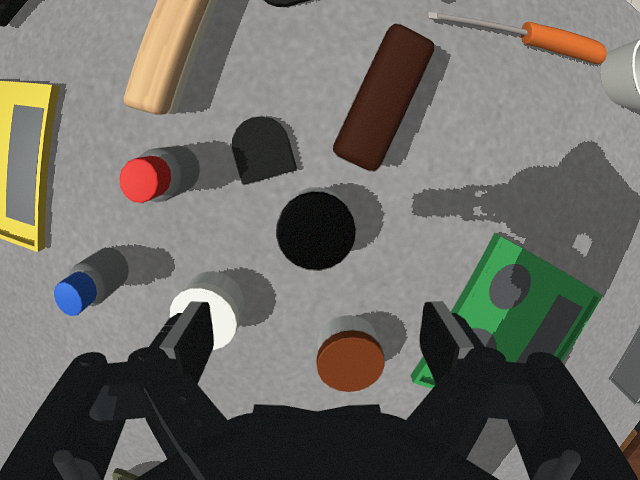

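The black tin's lid is at (316,231), on the jaws' centre line. I'll cross-check its position with the wrist camera.

```bash
cat >> h.py <<'E'
def wray(px,z,s):
    m=vision.camera_model("wrist"); f=240/np.tan(np.radians(m['vfov']/2))
    a=np.array([px[0]-m['cx'],px[1]-m['cy']]); r=np.linalg.norm(a); th=r/f
    dc=np.array([np.sin(th)*a[0]/r,-np.sin(th)*a[1]/r,-np.cos(th)]) if r>1e-6 else np.array([0,0,-1.])
    T=m['tool_from_camera']; R=np.array(s['ee_rot']); o=np.array(s['position'])+R@T[:3,3]; d=R@T[:3,:3]@dc
    return (o+d*(z-o[2])/d[2])[:2]
E
python3 - <<'E'
from h import *
s=sensors.observe(); print(s['position'],s['t'])
for n,p in dict(black=(316,231),brown=(350,361)).items(): print(n,wray(p,.045,s))
print('red',wray((145,179),.085,s),'blue',wray((75,295),.085,s))
E
```

```text
[ 0.56427193 -0.0635207   0.19956042] 1.8
black [ 0.56243747 -0.0637269 ]
brown [ 0.46056232 -0.1308789 ]
red [0.56992107 0.05948003] blue [0.45940961 0.10610003]
```

```bash
python3 -m jog '[{"x":0,"y":0,"z":0,"yaw":0,"gripper":100},{"x":0,"y":0,"z":-0.04,"yaw":0,"gripper":100},{"x":0,"y":0,"z":-0.08,"yaw":0,"gripper":100},{"x":0,"y":0,"z":-0.1,"yaw":0,"gripper":100},{"x":0,"y":0,"z":-0.1,"yaw":0,"gripper":100},{"x":0,"y":0,"z":-0.1,"yaw":0,"gripper":100}]'; python3 - <<'E'
from h import *
s=sensors.observe()
im=vision.read_camera("wrist"); cv2.imwrite("pics/w3.png",im[:,:,::-1])
print(s['position'],s['t'])
hsv=cv2.cvtColor(im,cv2.COLOR_RGB2HSV)
c,r,cc,a=blob(hsv[...,2]<45,(215,120,425,370)); print(c,cc,a); print(wray(c[0],.045,s),wray(cc,.045,s))
E
```

```text
t: 2.55
position: [0.5678, -0.0658, 0.1087]
ee_rot: [[0.004, 0.945, 0.326], [-0.001, 0.326, -0.945], [-1.0, 0.003, 0.002]]
ft_force: [0.4, 0.1, 1.1]
gripper_width: 1.001
[ 0.56779573 -0.06580718  0.10868301] 2.55
((314.6387023925781, 271.59527587890625), 58.987548828125) [314.81571198 270.7523511 ] 10527
[ 0.57000248 -0.06462483] [ 0.57047487 -0.06455898]
```

View pics/w3.png

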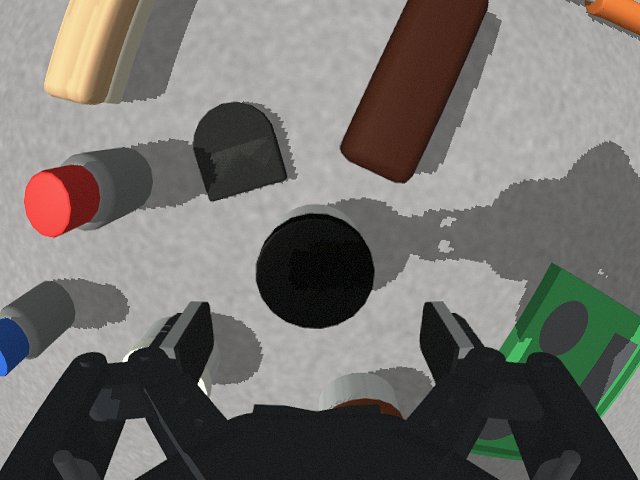

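The lid is at (315,271), aligned between the open fingers, and the measurements agree within about 3 mm. Next I descend and grip.

```bash
python3 -m jog '[{"x":0.001,"y":0,"z":-0.03,"yaw":0,"gripper":100},{"x":0.001,"y":0,"z":-0.05,"yaw":0,"gripper":100},{"x":0.001,"y":0,"z":-0.061,"yaw":0,"gripper":100},{"x":0.001,"y":0,"z":-0.061,"yaw":0,"gripper":100},{"x":0.001,"y":0,"z":-0.061,"yaw":0,"gripper":100},{"x":0.001,"y":0,"z":-0.061,"yaw":0,"gripper":40},{"x":0.001,"y":0,"z":-0.061,"yaw":0,"gripper":40},{"x":0.001,"y":0,"z":-0.061,"yaw":0,"gripper":40},{"x":0.001,"y":0,"z":-0.061,"yaw":0,"gripper":40},{"x":0.001,"y":0,"z":-0.061,"yaw":0,"gripper":40}]' 50; python3 - <<'E'
from h import *
s=sensors.observe()
im=vision.read_camera("wrist"); cv2.imwrite("pics/w4.png",im[:,:,::-1])
E
```

```text
t: 3.85
position: [0.5684, -0.0655, 0.0467]
ee_rot: [[0.002, 0.945, 0.327], [-0.0, 0.327, -0.945], [-1.0, 0.002, 0.001]]
ft_force: [-0.8, -0.5, 5.3]
gripper_width: 0.731
```

View pics/w4.png

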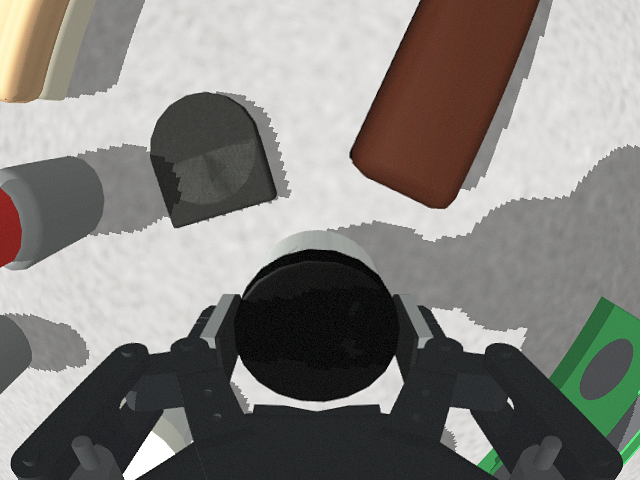

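The grip is good, with width 0.73 and the lid centred between the pads. Lifting and carrying to above the green large mark.

```bash
python3 -m jog '[{"x":0,"y":0,"z":0.03,"yaw":0,"gripper":40},{"x":0,"y":0,"z":0.07,"yaw":0,"gripper":40},{"x":-0.01,"y":-0.025,"z":0.08,"yaw":0,"gripper":40},{"x":-0.03,"y":-0.07,"z":0.08,"yaw":0,"gripper":40},{"x":-0.05,"y":-0.12,"z":0.08,"yaw":0,"gripper":40},{"x":-0.07,"y":-0.17,"z":0.08,"yaw":0,"gripper":40},{"x":-0.082,"y":-0.2,"z":0.08,"yaw":0,"gripper":40},{"x":-0.087,"y":-0.208,"z":0.08,"yaw":0,"gripper":40},{"x":-0.087,"y":-0.208,"z":0.06,"yaw":0,"gripper":40},{"x":-0.087,"y":-0.208,"z":0.04,"yaw":0,"gripper":40},{"x":-0.087,"y":-0.208,"z":0.03,"yaw":0,"gripper":40},{"x":-0.087,"y":-0.208,"z":0.03,"yaw":0,"gripper":40}]'; python3 - <<'E'
from h import *
s=sensors.observe(); print(s['position'],s['gripper_width'])
im=vision.read_camera("wrist"); cv2.imwrite("pics/w5.png",im[:,:,::-1])
im=vision.read_camera("top"); cv2.imwrite("pics/t5.png",cv2.resize(im[200:340,380:560,::-1],None,fx=4,fy=4))
E
```

```text
t: 5.4
position: [0.4797, -0.272, 0.0733]
ee_rot: [[-0.003, 0.945, 0.328], [0.002, 0.328, -0.945], [-1.0, -0.002, -0.003]]
ft_force: [-0.1, 0.4, -0.3]
gripper_width: 0.733
[ 0.47965894 -0.27196759  0.07334612] 0.732562616864073
```

View pics/w5.png

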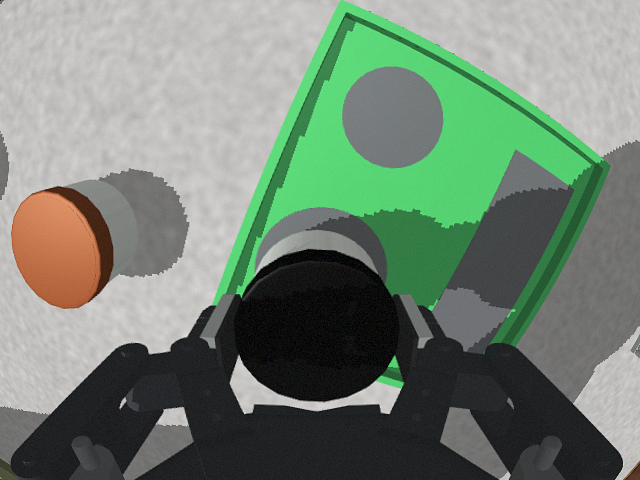

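View pics/t5.png

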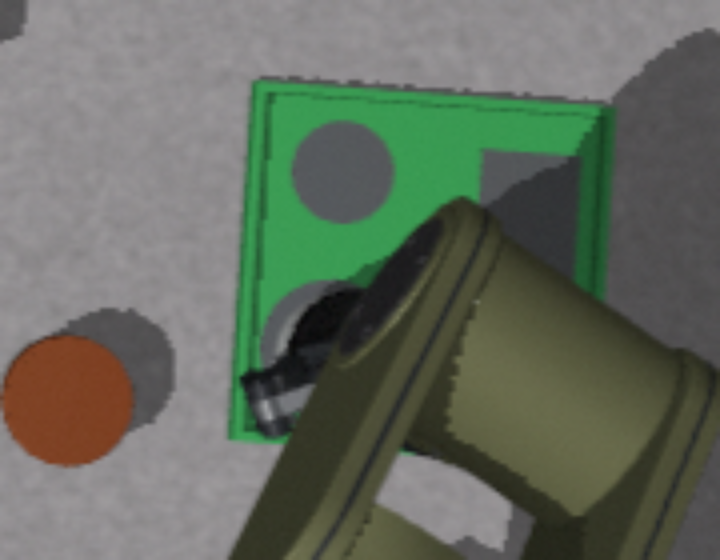

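The tin hovers over the large mark with the fingers above the rim. Lowering by 25 mm and releasing.

```bash
python3 -m jog '[{"x":0,"y":-0.001,"z":-0.01,"yaw":0,"gripper":40},{"x":0,"y":-0.001,"z":-0.018,"yaw":0,"gripper":40},{"x":0,"y":-0.001,"z":-0.024,"yaw":0,"gripper":40},{"x":0,"y":-0.001,"z":-0.025,"yaw":0,"gripper":40},{"x":0,"y":-0.001,"z":-0.025,"yaw":0,"gripper":40},{"x":0,"y":-0.001,"z":-0.025,"yaw":0,"gripper":90},{"x":0,"y":-0.001,"z":-0.025,"yaw":0,"gripper":90},{"x":0,"y":-0.001,"z":-0.025,"yaw":0,"gripper":90},{"x":0,"y":-0.001,"z":0.01,"yaw":0,"gripper":90},{"x":0,"y":-0.001,"z":0.05,"yaw":0,"gripper":90},{"x":0,"y":-0.001,"z":0.09,"yaw":0,"gripper":100},{"x":0,"y":-0.001,"z":0.13,"yaw":0,"gripper":100}]'; python3 - <<'E'
from h import *
s=sensors.observe(); print(s['position'],s['gripper_width'])
im=vision.read_camera("wrist"); cv2.imwrite("pics/w6.png",im[:,:,::-1])
E
```

```text
t: 7.0
position: [0.4802, -0.2742, 0.2064]
ee_rot: [[-0.0, 0.945, 0.327], [0.0, 0.327, -0.945], [-1.0, -0.0, -0.0]]
ft_force: [0.0, -1.3, 0.4]
gripper_width: 1.003
[ 0.48017395 -0.27424689  0.20639167] 1.0031315600652895
```

View pics/w6.png

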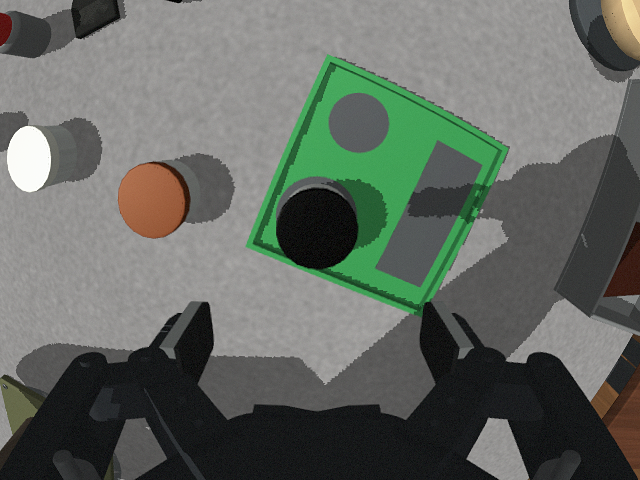

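The black tin sits on the large mark. Next the dark brush, with a -24° turn.

```bash
python3 -m jog '[{"x":0.04,"y":0.04,"z":0,"yaw":-6,"gripper":100},{"x":0.08,"y":0.08,"z":0,"yaw":-12,"gripper":100},{"x":0.12,"y":0.12,"z":0,"yaw":-18,"gripper":100},{"x":0.16,"y":0.155,"z":0,"yaw":-24,"gripper":100},{"x":0.19,"y":0.18,"z":-0.02,"yaw":-24,"gripper":100},{"x":0.205,"y":0.195,"z":-0.05,"yaw":-24,"gripper":100},{"x":0.205,"y":0.195,"z":-0.07,"yaw":-24,"gripper":100},{"x":0.205,"y":0.195,"z":-0.07,"yaw":-24,"gripper":100},{"x":0.205,"y":0.195,"z":-0.07,"yaw":-24,"gripper":100},{"x":0.205,"y":0.195,"z":-0.07,"yaw":-24,"gripper":100}]'; python3 meas.py; python3 - <<'E'
from h import *
s=sensors.observe(); 
im=vision.read_camera("wrist"); cv2.imwrite("pics/w7.png",im[:,:,::-1])
E
```

```text
t: 8.3
position: [0.6859, -0.0802, 0.1373]
ee_rot: [[0.003, 0.996, -0.087], [-0.001, -0.087, -0.996], [-1.0, 0.003, 0.0]]
ft_force: [-0.7, -0.2, 1.3]
gripper_width: 1.001Traceback (most recent call last):
  File "meas.py", line 6, in <module>
    c,r,cc,a=blob(mk,b); z={"blue":.085,"red":.085,"dark":.046,"pale":.046,"green":.014,"yellow":.014}.get(n,.045)
             ~~~~^^^^^^
  File "h.py", line 14, in blob
    n,l,s,c=cv2.connectedComponentsWithStats(m.astype(np.uint8)); i=1+np.argmax(s[1:,4])
                                                                      ~~~~~~~~~^^^^^^^^^
    return _wrapfunc(a, 'argmax', axis=axis, out=out, **kwds)
    return bound(*args, **kwds)
ValueError: attempt to get argmax of an empty sequence
```

View pics/w7.png

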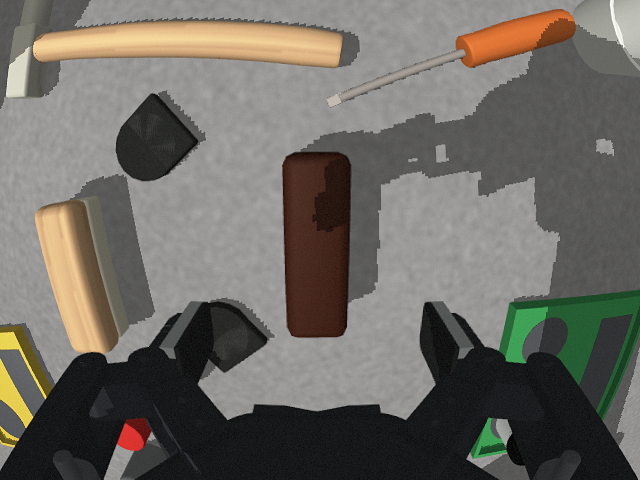

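View pics/top_m.png

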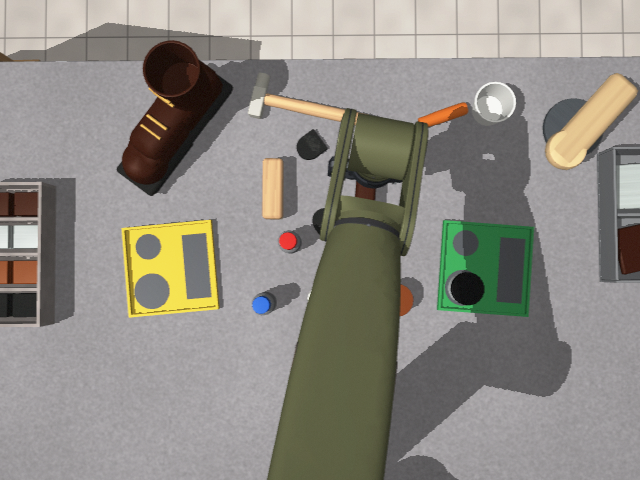

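The brush is at (317,244), centred between the jaws and nearly aligned. A quick check of its position along its length and its yaw.

```bash
python3 - <<'E'
from h import *
s=sensors.observe(); im=cv2.imread("pics/w7.png"); hsv=cv2.cvtColor(im,cv2.COLOR_BGR2HSV)
P=[wray(p,.046,s) for p in [(284,155),(350,154),(288,337),(347,337)]]; print(np.round(P,4), np.mean(P,0), s['position'])
print([np.degrees(np.arctan2(*(P[i]-P[i+2])[::-1])) for i in (0,1)])
E
```

```text
[[ 0.7476 -0.068 ]
 [ 0.745  -0.1043]
 [ 0.6338 -0.0577]
 [ 0.6305 -0.0956]] [ 0.68921631 -0.08140437] [ 0.68578443 -0.07996403  0.13693481]
[np.float64(-5.152423066843169), np.float64(-4.352822784589104)]
```

```bash
python3 -m jog '[{"x":0,"y":0,"z":-0.04,"yaw":0,"gripper":100},{"x":0,"y":0,"z":-0.07,"yaw":0,"gripper":100},{"x":0,"y":0,"z":-0.088,"yaw":0,"gripper":100},{"x":0,"y":0,"z":-0.088,"yaw":0,"gripper":100},{"x":0,"y":0,"z":-0.088,"yaw":0,"gripper":20},{"x":0,"y":0,"z":-0.088,"yaw":0,"gripper":20},{"x":0,"y":0,"z":-0.088,"yaw":0,"gripper":20},{"x":0,"y":0,"z":-0.088,"yaw":0,"gripper":20},{"x":0,"y":0,"z":-0.088,"yaw":0,"gripper":20},{"x":0,"y":0,"z":-0.088,"yaw":0,"gripper":20},{"x":0,"y":0,"z":-0.07,"yaw":0,"gripper":20},{"x":0,"y":0,"z":-0.02,"yaw":0,"gripper":20}]' 50; python3 - <<'E'
from h import *
im=vision.read_camera("wrist"); cv2.imwrite("pics/w8.png",im[:,:,::-1])
E
```

```text
t: 9.9
position: [0.6823, -0.0787, 0.112]
ee_rot: [[-0.009, 0.996, -0.086], [0.002, -0.086, -0.996], [-1.0, -0.009, -0.001]]
ft_force: [0.6, 0.3, -1.2]
gripper_width: 0.459
```

View pics/w8.png

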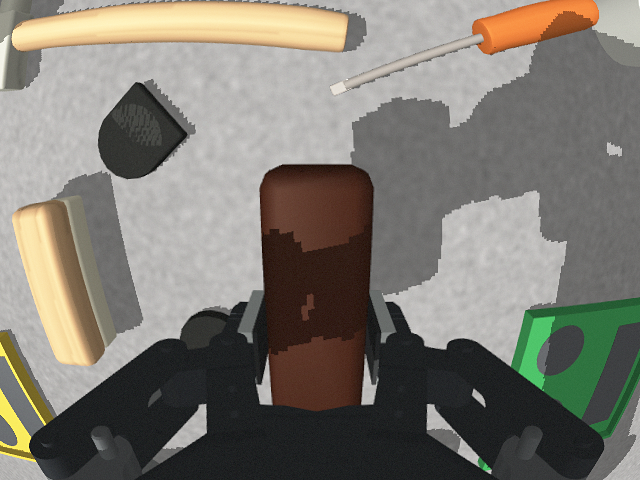

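The dark brush is held. Carrying it to the green oblong mark.

```bash
python3 -m jog '[{"x":-0.02,"y":-0.03,"z":0.02,"yaw":0,"gripper":20},{"x":-0.045,"y":-0.08,"z":0.02,"yaw":0,"gripper":20},{"x":-0.075,"y":-0.13,"z":0.02,"yaw":0,"gripper":20},{"x":-0.105,"y":-0.18,"z":0.02,"yaw":0,"gripper":20},{"x":-0.135,"y":-0.23,"z":0.02,"yaw":0,"gripper":20},{"x":-0.16,"y":-0.27,"z":0.02,"yaw":0,"gripper":20},{"x":-0.17,"y":-0.288,"z":0,"yaw":0,"gripper":20},{"x":-0.1715,"y":-0.291,"z":-0.02,"yaw":0,"gripper":20},{"x":-0.1715,"y":-0.291,"z":-0.04,"yaw":0,"gripper":20},{"x":-0.1715,"y":-0.291,"z":-0.045,"yaw":0,"gripper":20},{"x":-0.1715,"y":-0.291,"z":-0.045,"yaw":0,"gripper":20}]'; python3 - <<'E'
from h import *
im=vision.read_camera("wrist"); cv2.imwrite("pics/w9.png",im[:,:,::-1])
im=vision.read_camera("top"); cv2.imwrite("pics/t9.png",cv2.resize(im[200:340,380:560,::-1],None,fx=4,fy=4))
E
```

```text
t: 11.32
position: [0.5142, -0.3691, 0.0694]
ee_rot: [[-0.001, 0.996, -0.084], [0.001, -0.084, -0.996], [-1.0, -0.001, -0.001]]
ft_force: [-0.2, 0.6, -0.5]
gripper_width: 0.457
```

View pics/w9.png

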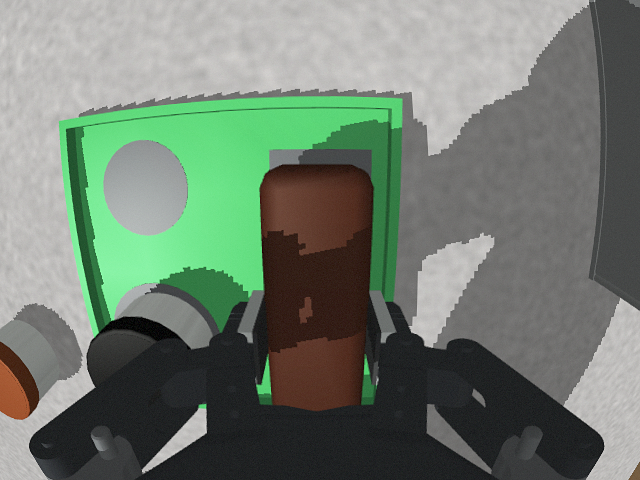

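View pics/t9.png

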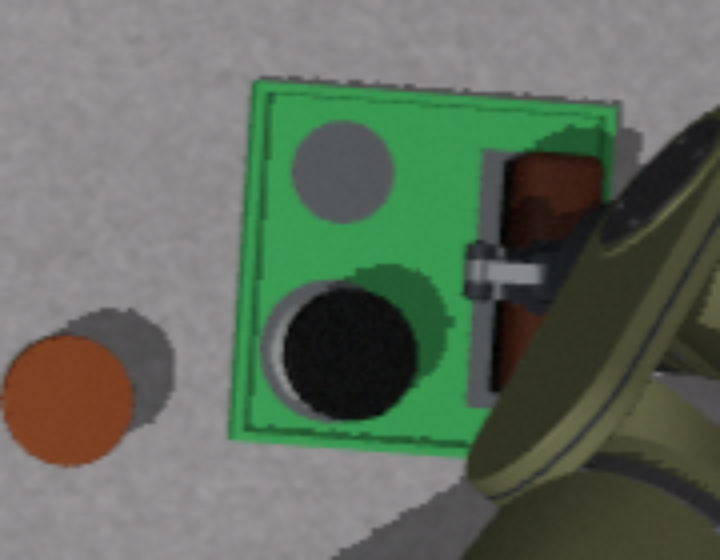

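The brush sits over the oblong, apart from the expected parallax. Lowering and releasing.

```bash
python3 -m jog '[{"x":0,"y":0,"z":-0.01,"yaw":0,"gripper":20},{"x":0,"y":0,"z":-0.017,"yaw":0,"gripper":20},{"x":0,"y":0,"z":-0.018,"yaw":0,"gripper":20},{"x":0,"y":0,"z":-0.018,"yaw":0,"gripper":20},{"x":0,"y":0,"z":-0.018,"yaw":0,"gripper":70},{"x":0,"y":0,"z":-0.018,"yaw":0,"gripper":70},{"x":0,"y":0,"z":-0.018,"yaw":0,"gripper":70},{"x":0,"y":0,"z":-0.018,"yaw":0,"gripper":70},{"x":0,"y":0,"z":0.02,"yaw":0,"gripper":70},{"x":0,"y":0,"z":0.06,"yaw":0,"gripper":70},{"x":0,"y":0,"z":0.1,"yaw":0,"gripper":70},{"x":0,"y":0,"z":0.13,"yaw":0,"gripper":70}]'; python3 - <<'E'
from h import *
s=sensors.observe()
im=vision.read_camera("wrist"); cv2.imwrite("pics/w10.png",im[:,:,::-1])
print(ray("top",(467.5,288.5),.05))
im=vision.read_camera("top"); cv2.imwrite("pics/t10.png",im[:,:,::-1])
E
```

```text
t: 12.92
position: [0.5142, -0.3706, 0.2025]
ee_rot: [[0.002, 0.996, -0.086], [-0.001, -0.086, -0.996], [-1.0, 0.002, 0.001]]
ft_force: [-0.1, 0.4, 0.0]
gripper_width: 0.696
[ 0.47841398 -0.27354872]
```

View pics/w10.png

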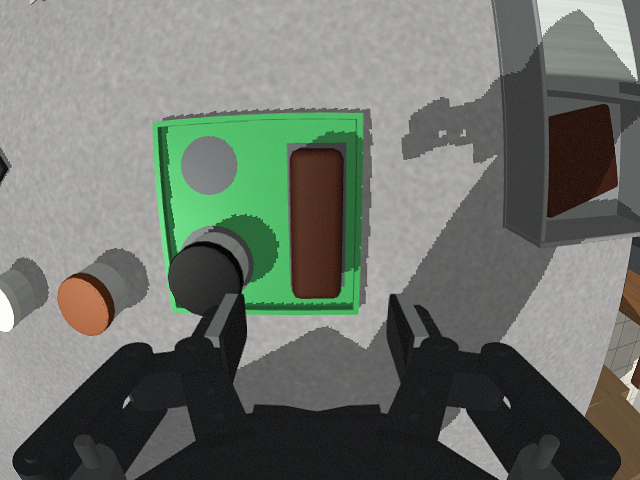

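View pics/t10.png

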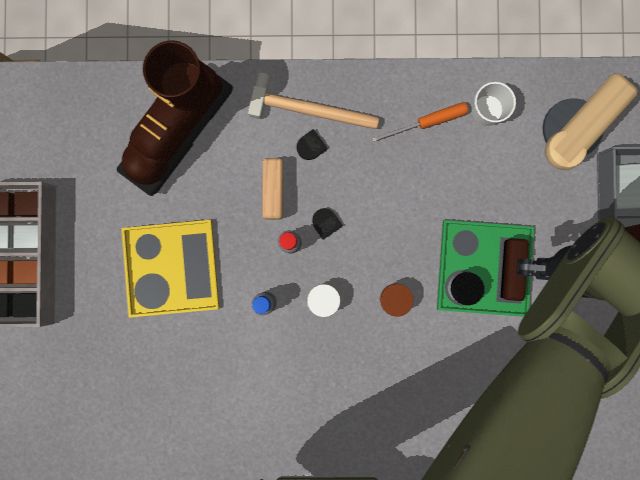

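The dark brush lies on the oblong and the tin is within 1 mm of its mark. Moving to the blue bottle, where I'll grip the cap.

```bash
python3 -m jog '[{"x":-0.005,"y":0.04,"z":0,"yaw":0,"gripper":70},{"x":-0.012,"y":0.095,"z":0,"yaw":0,"gripper":70},{"x":-0.02,"y":0.15,"z":0,"yaw":0,"gripper":70},{"x":-0.027,"y":0.205,"z":0,"yaw":0,"gripper":70},{"x":-0.034,"y":0.26,"z":0,"yaw":0,"gripper":70},{"x":-0.041,"y":0.315,"z":0,"yaw":0,"gripper":70},{"x":-0.048,"y":0.37,"z":0,"yaw":0,"gripper":70},{"x":-0.055,"y":0.425,"z":0,"yaw":0,"gripper":70},{"x":-0.06,"y":0.47,"z":0,"yaw":0,"gripper":70},{"x":-0.0625,"y":0.4905,"z":-0.03,"yaw":0,"gripper":70},{"x":-0.0625,"y":0.4905,"z":-0.06,"yaw":0,"gripper":70},{"x":-0.0625,"y":0.4905,"z":-0.06,"yaw":0,"gripper":70}]'; python3 -m jog '[{"x":0,"y":0,"z":0,"yaw":0,"gripper":70},{"x":0,"y":0,"z":0,"yaw":0,"gripper":70}]';python3 - <<'E'
from h import *
s=sensors.observe()
im=vision.read_camera("wrist"); cv2.imwrite("pics/w11.png",im[:,:,::-1])
hsv=cv2.cvtColor(im,cv2.COLOR_RGB2HSV)
c,r,cc,a=blob((hsv[...,1]>150)&(abs(hsv[...,0].astype(int)-112)<15),(215,120,425,400)); print(c,cc,a); print(wray(c[0],.085,s),s['position'])
E
```

```text
t: 14.52
position: [0.4485, 0.1201, 0.1364]
ee_rot: [[-0.008, 0.996, -0.085], [-0.001, -0.085, -0.996], [-1.0, -0.008, 0.002]]
ft_force: [-0.0, 0.1, 0.6]
gripper_width: 0.699
t: 14.78
position: [0.4523, 0.12, 0.1417]
ee_rot: [[0.002, 0.996, -0.087], [0.0, -0.087, -0.996], [-1.0, 0.002, -0.001]]
ft_force: [0.2, -0.2, -0.0]
gripper_width: 0.697
((314.4959411621094, 273.4432067871094), 35.72834014892578) [313.68439011 273.63747512] 3517
[0.45666017 0.12001275] [0.45231585 0.11996151 0.14174545]
```

View pics/w11.png

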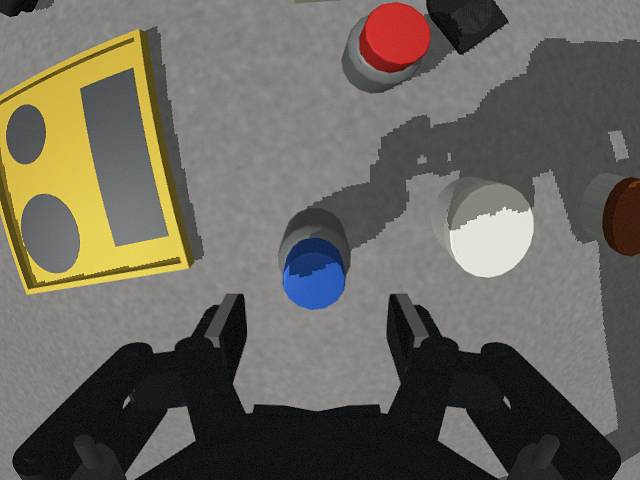

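The blue cap at (314,275) is centred between the jaws. Descending 55 mm and gripping.

```bash
python3 -m jog '[{"x":0.001,"y":0,"z":-0.03,"yaw":0,"gripper":70},{"x":0.001,"y":0,"z":-0.055,"yaw":0,"gripper":70},{"x":0.001,"y":0,"z":-0.055,"yaw":0,"gripper":70},{"x":0.001,"y":0,"z":-0.055,"yaw":0,"gripper":70},{"x":0.001,"y":0,"z":-0.055,"yaw":0,"gripper":15},{"x":0.001,"y":0,"z":-0.055,"yaw":0,"gripper":15},{"x":0.001,"y":0,"z":-0.055,"yaw":0,"gripper":15},{"x":0.001,"y":0,"z":-0.055,"yaw":0,"gripper":15},{"x":0.001,"y":0,"z":-0.055,"yaw":0,"gripper":15},{"x":0.001,"y":0,"z":-0.04,"yaw":0,"gripper":15},{"x":0.001,"y":0,"z":-0.005,"yaw":0,"gripper":15},{"x":0.001,"y":0,"z":0.015,"yaw":0,"gripper":15}]' 40; python3 - <<'E'
from h import *
im=vision.read_camera("wrist"); cv2.imwrite("pics/w12.png",im[:,:,::-1])
E
```

```text
t: 16.32
position: [0.4527, 0.1202, 0.1575]
ee_rot: [[0.002, 0.996, -0.086], [0.0, -0.086, -0.996], [-1.0, 0.002, -0.0]]
ft_force: [0.1, 0.8, -0.9]
gripper_width: 0.373
```

View pics/w12.png

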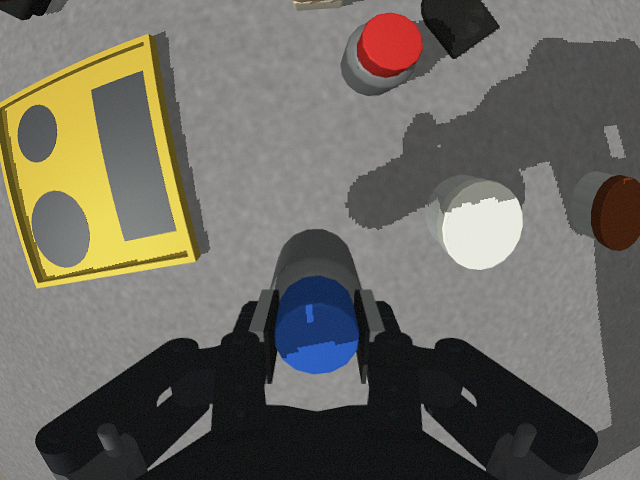

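The cap is held and the bottle hangs straight. Carrying it to the green small mark.

```bash
python3 -m jog '[{"x":0.005,"y":-0.02,"z":0.025,"yaw":0,"gripper":15},{"x":0.02,"y":-0.065,"z":0.04,"yaw":0,"gripper":15},{"x":0.035,"y":-0.115,"z":0.04,"yaw":0,"gripper":15},{"x":0.05,"y":-0.165,"z":0.04,"yaw":0,"gripper":15},{"x":0.065,"y":-0.215,"z":0.04,"yaw":0,"gripper":15},{"x":0.08,"y":-0.265,"z":0.04,"yaw":0,"gripper":15},{"x":0.095,"y":-0.315,"z":0.04,"yaw":0,"gripper":15},{"x":0.108,"y":-0.36,"z":0.04,"yaw":0,"gripper":15},{"x":0.115,"y":-0.392,"z":0.03,"yaw":0,"gripper":15},{"x":0.1175,"y":-0.4005,"z":0.005,"yaw":0,"gripper":15},{"x":0.1175,"y":-0.4005,"z":-0.025,"yaw":0,"gripper":15},{"x":0.1175,"y":-0.4005,"z":-0.04,"yaw":0,"gripper":15}]'; python3 -m jog '[{"x":0,"y":0,"z":0,"yaw":0,"gripper":15},{"x":0,"y":0,"z":0,"yaw":0,"gripper":15}]'; python3 - <<'E'
from h import *
im=vision.read_camera("wrist"); cv2.imwrite("pics/w13.png",im[:,:,::-1])
E
```

```text
t: 17.88
position: [0.5685, -0.2798, 0.1126]
ee_rot: [[-0.004, 0.996, -0.086], [0.002, -0.086, -0.996], [-1.0, -0.004, -0.002]]
ft_force: [0.6, 0.3, -0.7]
gripper_width: 0.372
t: 18.12
position: [0.5705, -0.2805, 0.1167]
ee_rot: [[0.002, 0.996, -0.086], [-0.001, -0.086, -0.996], [-1.0, 0.002, 0.001]]
ft_force: [-0.2, 0.2, -1.1]
gripper_width: 0.376
```

View pics/w13.png

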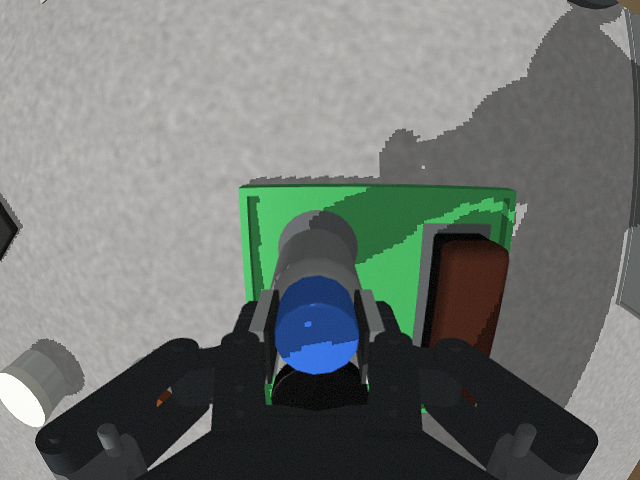

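```bash
python3 -m jog '[{"x":0,"y":0,"z":-0.012,"yaw":0,"gripper":15},{"x":0,"y":0,"z":-0.022,"yaw":0,"gripper":15},{"x":0,"y":0,"z":-0.025,"yaw":0,"gripper":15},{"x":0,"y":0,"z":-0.025,"yaw":0,"gripper":15},{"x":0,"y":0,"z":-0.025,"yaw":0,"gripper":15},{"x":0,"y":0,"z":-0.025,"yaw":0,"gripper":65},{"x":0,"y":0,"z":-0.025,"yaw":0,"gripper":65},{"x":0,"y":0,"z":-0.025,"yaw":0,"gripper":65},{"x":0,"y":0,"z":-0.01,"yaw":0,"gripper":65},{"x":0,"y":0,"z":0.03,"yaw":0,"gripper":65},{"x":0,"y":0,"z":0.07,"yaw":0,"gripper":65},{"x":0,"y":0,"z":0.1,"yaw":0,"gripper":100}]'; python3 - <<'E'
from h import *
im=vision.read_camera("wrist"); cv2.imwrite("pics/w14.png",im[:,:,::-1])
E
```

```text
t: 19.68
position: [0.5705, -0.2808, 0.2189]
ee_rot: [[0.003, 0.996, -0.086], [-0.002, -0.086, -0.996], [-1.0, 0.003, 0.002]]
ft_force: [-0.1, 0.2, -0.6]
gripper_width: 0.844
```

View pics/w14.png

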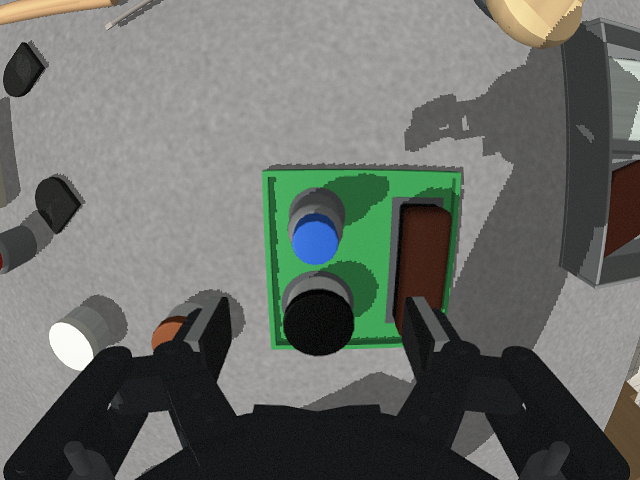

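The green kit looks complete. Next the brown tin, turning +10° for the yellow tray.

```bash
python3 -m jog '[{"x":-0.03,"y":0.035,"z":0,"yaw":5,"gripper":100},{"x":-0.06,"y":0.075,"z":0,"yaw":10,"gripper":100},{"x":-0.09,"y":0.115,"z":-0.02,"yaw":10,"gripper":100},{"x":-0.11,"y":0.14,"z":-0.06,"yaw":10,"gripper":100},{"x":-0.113,"y":0.144,"z":-0.09,"yaw":10,"gripper":100},{"x":-0.113,"y":0.144,"z":-0.1,"yaw":10,"gripper":100},{"x":-0.113,"y":0.144,"z":-0.1,"yaw":10,"gripper":100},{"x":-0.113,"y":0.144,"z":-0.1,"yaw":10,"gripper":100}]'; python3 - <<'E'
from h import *
s=sensors.observe()
im=vision.read_camera("wrist"); cv2.imwrite("pics/w15.png",im[:,:,::-1])
hsv=cv2.cvtColor(im,cv2.COLOR_RGB2HSV)
c,r,cc,a=blob((hsv[...,1]>110),(215,120,425,400)); print(c,cc,a); print(wray(c[0],.045,s),s['position'])
E
```

```text
t: 20.72
position: [0.4582, -0.1372, 0.1171]
ee_rot: [[0.003, 0.996, 0.088], [-0.001, 0.088, -0.996], [-1.0, 0.003, 0.001]]
ft_force: [-0.3, -0.7, 0.3]
gripper_width: 1.001
((317.38525390625, 266.2213134765625), 57.07354736328125) [317.25554767 265.32657817] 9869
[ 0.46062142 -0.13813802] [ 0.45818025 -0.13721381  0.11706008]
```

View pics/w15.png

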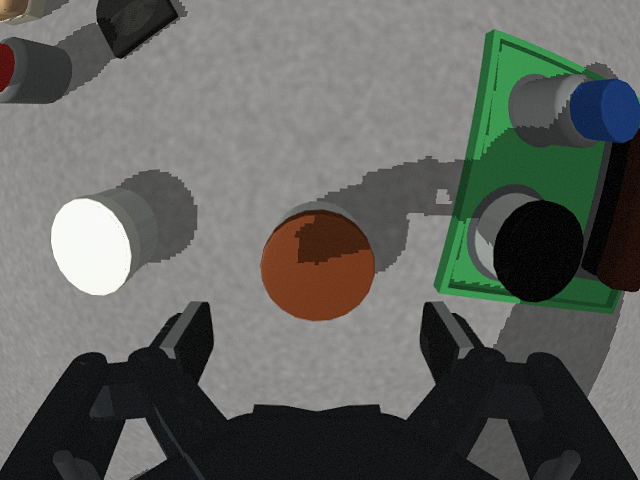

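The brown lid at (317,266) is centred. Descending and gripping.

```bash
python3 -m jog '[{"x":0,"y":0,"z":-0.03,"yaw":0,"gripper":100},{"x":0,"y":0,"z":-0.06,"yaw":0,"gripper":100},{"x":0,"y":0,"z":-0.07,"yaw":0,"gripper":100},{"x":0,"y":0,"z":-0.07,"yaw":0,"gripper":100},{"x":0,"y":0,"z":-0.07,"yaw":0,"gripper":40},{"x":0,"y":0,"z":-0.07,"yaw":0,"gripper":40},{"x":0,"y":0,"z":-0.07,"yaw":0,"gripper":40},{"x":0,"y":0,"z":-0.07,"yaw":0,"gripper":40},{"x":0,"y":0,"z":-0.07,"yaw":0,"gripper":40},{"x":0,"y":0,"z":-0.05,"yaw":0,"gripper":40},{"x":0,"y":0,"z":0,"yaw":0,"gripper":40},{"x":0,"y":0,"z":0.04,"yaw":0,"gripper":40}]' 50; python3 - <<'E'
from h import *
im=vision.read_camera("wrist"); cv2.imwrite("pics/w16.png",im[:,:,::-1])
E
```

```text
t: 22.28
position: [0.4568, -0.1363, 0.157]
ee_rot: [[0.001, 0.996, 0.088], [-0.0, 0.088, -0.996], [-1.0, 0.001, 0.0]]
ft_force: [-0.2, -0.7, -0.8]
gripper_width: 0.727
```

View pics/w16.png

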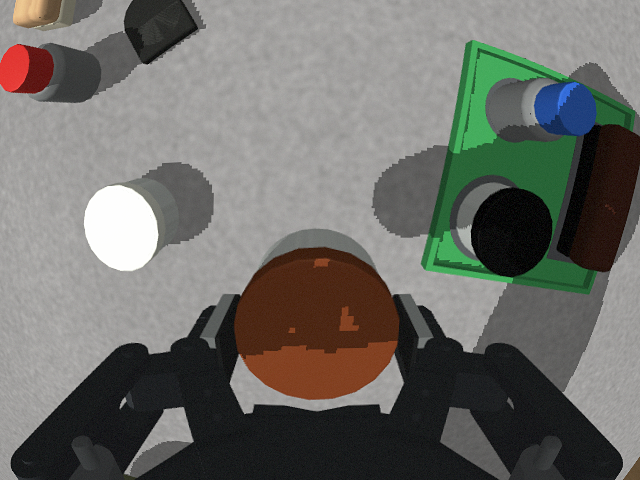

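The tin is held 110 mm up. Carrying it to the yellow large mark, passing well above the white tin.

```bash
python3 -m jog '[{"x":0.001,"y":0.03,"z":0,"yaw":0,"gripper":40},{"x":0.003,"y":0.08,"z":0,"yaw":0,"gripper":40},{"x":0.005,"y":0.13,"z":0,"yaw":0,"gripper":40},{"x":0.007,"y":0.18,"z":0,"yaw":0,"gripper":40},{"x":0.009,"y":0.23,"z":0,"yaw":0,"gripper":40},{"x":0.011,"y":0.28,"z":0,"yaw":0,"gripper":40},{"x":0.013,"y":0.33,"z":0,"yaw":0,"gripper":40},{"x":0.015,"y":0.38,"z":0,"yaw":0,"gripper":40},{"x":0.017,"y":0.43,"z":0,"yaw":0,"gripper":40},{"x":0.018,"y":0.47,"z":0,"yaw":0,"gripper":40},{"x":0.018,"y":0.488,"z":-0.02,"yaw":0,"gripper":40},{"x":0.018,"y":0.488,"z":-0.06,"yaw":0,"gripper":40}]'; python3 -m jog '[{"x":0,"y":0,"z":-0.02,"yaw":0,"gripper":40},{"x":0,"y":0,"z":-0.02,"yaw":0,"gripper":40},{"x":0,"y":0,"z":-0.02,"yaw":0,"gripper":40}]'; python3 - <<'E'
from h import *
im=vision.read_camera("wrist"); cv2.imwrite("pics/w17.png",im[:,:,::-1])
E
```

```text
t: 23.82
position: [0.4761, 0.3542, 0.0968]
ee_rot: [[0.005, 0.996, 0.09], [0.003, 0.09, -0.996], [-1.0, 0.005, -0.003]]
ft_force: [0.0, 0.4, -1.9]
gripper_width: 0.728
t: 24.2
position: [0.4757, 0.3519, 0.0767]
ee_rot: [[0.002, 0.996, 0.088], [0.001, 0.088, -0.996], [-1.0, 0.002, -0.001]]
ft_force: [0.4, -0.1, -0.7]
gripper_width: 0.729
```

View pics/w17.png

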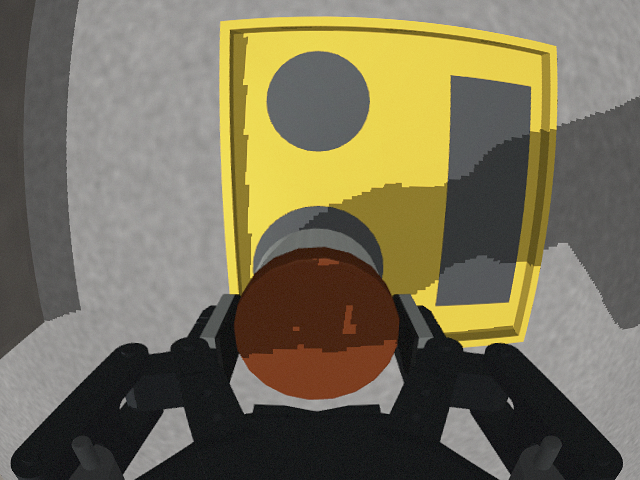

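```bash
python3 -m jog '[{"x":0,"y":0,"z":-0.01,"yaw":0,"gripper":40},{"x":0,"y":0,"z":-0.018,"yaw":0,"gripper":40},{"x":0,"y":0,"z":-0.024,"yaw":0,"gripper":40},{"x":0,"y":0,"z":-0.025,"yaw":0,"gripper":40},{"x":0,"y":0,"z":-0.025,"yaw":0,"gripper":40},{"x":0,"y":0,"z":-0.025,"yaw":0,"gripper":90},{"x":0,"y":0,"z":-0.025,"yaw":0,"gripper":90},{"x":0,"y":0,"z":-0.025,"yaw":0,"gripper":90},{"x":0,"y":0,"z":0.01,"yaw":0,"gripper":90},{"x":0,"y":0,"z":0.05,"yaw":0,"gripper":90},{"x":0,"y":0,"z":0.09,"yaw":0,"gripper":100},{"x":0,"y":0,"z":0.12,"yaw":0,"gripper":100}]'; python3 - <<'E'
from h import *
im=vision.read_camera("wrist"); cv2.imwrite("pics/w18.png",im[:,:,::-1])
im=vision.read_camera("top"); cv2.imwrite("pics/t18.png",im[:,:,::-1])
hsv=cv2.cvtColor(im,cv2.COLOR_RGB2HSV); S=hsv[...,1]>60
m=np.zeros(S.shape,np.uint8); m[150:224,256:290]=S[150:224,256:290]
n,l,s,c=cv2.connectedComponentsWithStats(m); i=1+np.argmax(s[1:,4]); mu=cv2.moments((l==i).astype(np.uint8),True)
print(s[i],c[i],ray("top",c[i],.046), "img angle from vertical",90-abs(np.degrees(.5*np.arctan2(2*mu['mu11'],mu['mu20']-mu['mu02']))), mu['mu11'])
E
```

```text
t: 25.75
position: [0.4752, 0.3519, 0.1972]
ee_rot: [[0.002, 0.996, 0.088], [0.001, 0.088, -0.996], [-1.0, 0.002, -0.001]]
ft_force: [0.3, 0.2, -0.2]
gripper_width: 0.998
[ 262  158   21   61 1251] [272.15667466 188.32374101] [0.67500644 0.10362912] img angle from vertical 0.41219172669458715 -2394.4532374069095
```

View pics/w18.png

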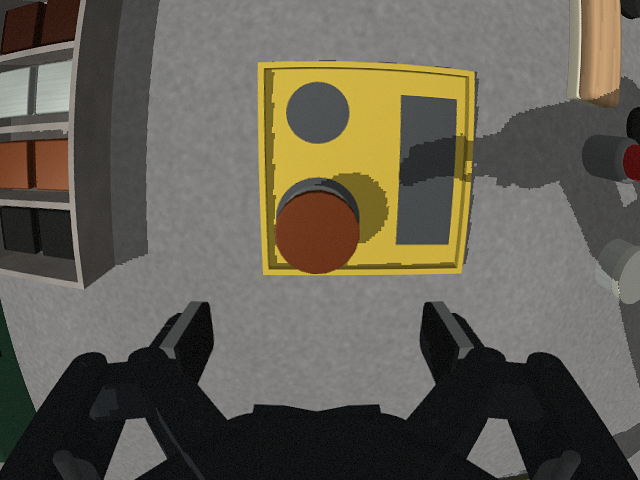

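View pics/t18.png

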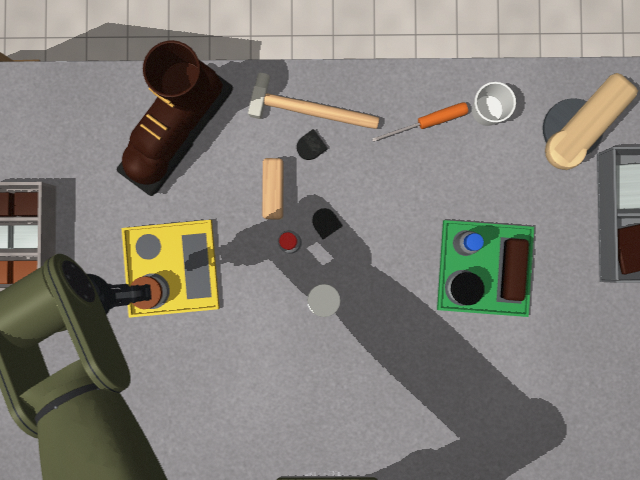

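The brown tin is on its mark. Next the pale brush, at about (0.675, 0.104) with yaw near -0.5°.

```bash
python3 -m jog '[{"x":0.03,"y":-0.035,"z":0,"yaw":-2,"gripper":100},{"x":0.06,"y":-0.075,"z":0,"yaw":-4,"gripper":100},{"x":0.09,"y":-0.115,"z":0,"yaw":-5.5,"gripper":100},{"x":0.12,"y":-0.15,"z":0,"yaw":-5.5,"gripper":100},{"x":0.15,"y":-0.19,"z":0,"yaw":-5.5,"gripper":100},{"x":0.18,"y":-0.225,"z":-0.01,"yaw":-5.5,"gripper":100},{"x":0.195,"y":-0.242,"z":-0.03,"yaw":-5.5,"gripper":100},{"x":0.2,"y":-0.248,"z":-0.06,"yaw":-5.5,"gripper":100},{"x":0.2,"y":-0.248,"z":-0.06,"yaw":-5.5,"gripper":100},{"x":0.2,"y":-0.248,"z":-0.06,"yaw":-5.5,"gripper":100},{"x":0.2,"y":-0.248,"z":-0.06,"yaw":-5.5,"gripper":100}]'; python3 - <<'E'
from h import *
im=vision.read_camera("wrist"); cv2.imwrite("pics/w19.png",im[:,:,::-1])
E
```

```text
t: 27.22
position: [0.6754, 0.1043, 0.137]
ee_rot: [[0.002, 1.0, -0.007], [0.0, -0.007, -1.0], [-1.0, 0.002, -0.0]]
ft_force: [-0.8, 0.9, -1.1]
gripper_width: 1.004
```

View pics/w19.png

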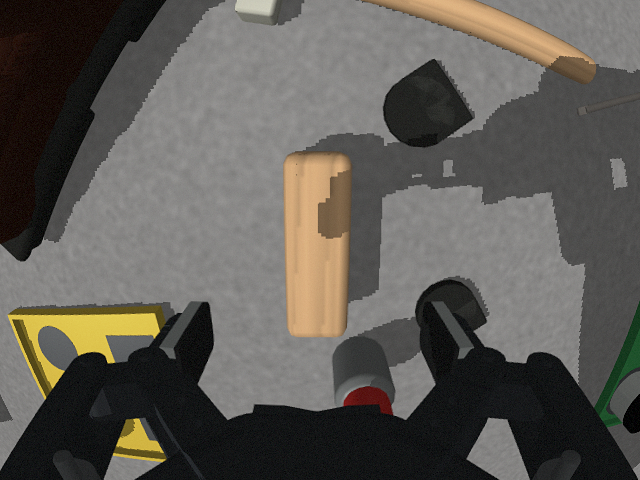

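The brush at (317,244) is centred and square to the jaws, and nothing is under the fingers. Gripping.

```bash
python3 -m jog '[{"x":0,"y":0,"z":-0.04,"yaw":0,"gripper":100},{"x":0,"y":0,"z":-0.07,"yaw":0,"gripper":100},{"x":0,"y":0,"z":-0.088,"yaw":0,"gripper":100},{"x":0,"y":0,"z":-0.088,"yaw":0,"gripper":100},{"x":0,"y":0,"z":-0.088,"yaw":0,"gripper":20},{"x":0,"y":0,"z":-0.088,"yaw":0,"gripper":20},{"x":0,"y":0,"z":-0.088,"yaw":0,"gripper":20},{"x":0,"y":0,"z":-0.088,"yaw":0,"gripper":20},{"x":0,"y":0,"z":-0.088,"yaw":0,"gripper":20},{"x":0,"y":0,"z":-0.088,"yaw":0,"gripper":20},{"x":0,"y":0,"z":-0.07,"yaw":0,"gripper":20},{"x":0,"y":0,"z":-0.02,"yaw":0,"gripper":20}]' 50; python3 - <<'E'
from h import *
im=vision.read_camera("wrist"); cv2.imwrite("pics/w20.png",im[:,:,::-1])
E
```

```text
t: 28.78
position: [0.6718, 0.1034, 0.1122]
ee_rot: [[-0.009, 1.0, -0.008], [-0.001, -0.008, -1.0], [-1.0, -0.009, 0.001]]
ft_force: [0.2, -0.7, -1.0]
gripper_width: 0.456
```

View pics/w20.png

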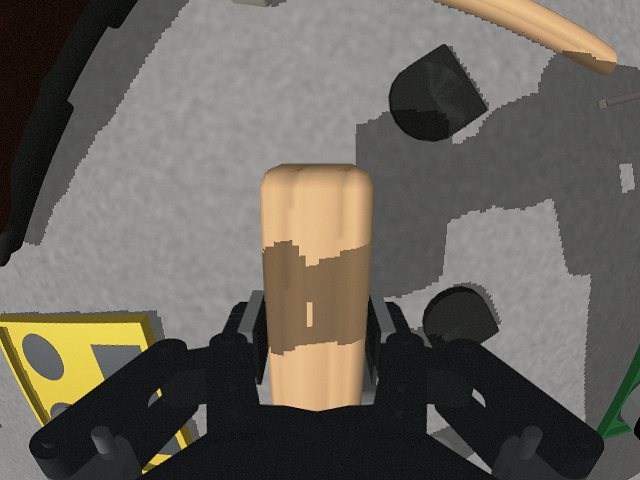

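The pale brush is held. Carrying it to the yellow oblong with a +5.7° turn.

```bash
python3 -m jog '[{"x":-0.01,"y":0.02,"z":0.02,"yaw":0,"gripper":20},{"x":-0.03,"y":0.055,"z":0.02,"yaw":2,"gripper":20},{"x":-0.06,"y":0.085,"z":0.02,"yaw":4,"gripper":20},{"x":-0.095,"y":0.115,"z":0.02,"yaw":5.7,"gripper":20},{"x":-0.13,"y":0.145,"z":0.02,"yaw":5.7,"gripper":20},{"x":-0.147,"y":0.156,"z":0.01,"yaw":5.7,"gripper":20},{"x":-0.15,"y":0.158,"z":-0.01,"yaw":5.7,"gripper":20},{"x":-0.15,"y":0.158,"z":-0.035,"yaw":5.7,"gripper":20},{"x":-0.15,"y":0.158,"z":-0.045,"yaw":5.7,"gripper":20},{"x":-0.15,"y":0.158,"z":-0.045,"yaw":5.7,"gripper":20},{"x":-0.15,"y":0.158,"z":-0.045,"yaw":5.7,"gripper":20}]'; python3 - <<'E'
from h import *
im=vision.read_camera("wrist"); cv2.imwrite("pics/w21.png",im[:,:,::-1])
E
```

```text
t: 30.2
position: [0.5258, 0.2615, 0.071]
ee_rot: [[0.001, 0.996, 0.091], [0.0, 0.091, -0.996], [-1.0, 0.001, -0.0]]
ft_force: [0.3, -0.7, -0.3]
gripper_width: 0.456
```

View pics/w21.png

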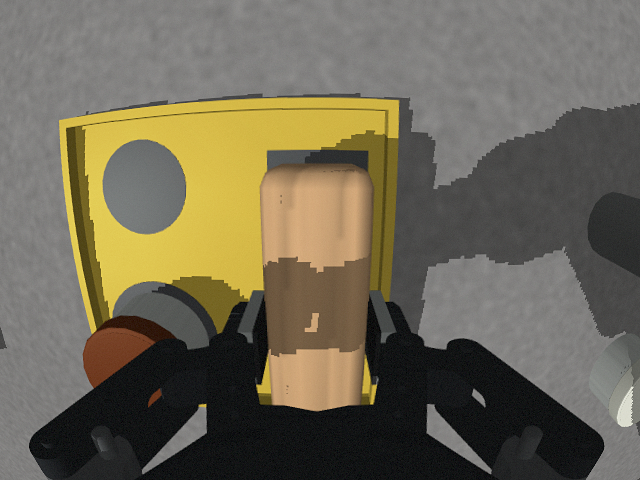

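The brush is centred on the mark (brush 261–373, mark 267–368 px). Lowering and releasing, then backing off.

```bash
python3 -m jog '[{"x":0,"y":0,"z":-0.01,"yaw":0,"gripper":20},{"x":0,"y":0,"z":-0.017,"yaw":0,"gripper":20},{"x":0,"y":0,"z":-0.018,"yaw":0,"gripper":20},{"x":0,"y":0,"z":-0.018,"yaw":0,"gripper":20},{"x":0,"y":0,"z":-0.018,"yaw":0,"gripper":70},{"x":0,"y":0,"z":-0.018,"yaw":0,"gripper":70},{"x":0,"y":0,"z":-0.018,"yaw":0,"gripper":70},{"x":0,"y":0,"z":-0.018,"yaw":0,"gripper":70},{"x":0,"y":0,"z":0.02,"yaw":0,"gripper":70},{"x":0,"y":0,"z":0.06,"yaw":0,"gripper":70},{"x":0,"y":0,"z":0.1,"yaw":0,"gripper":70},{"x":0,"y":0,"z":0.14,"yaw":0,"gripper":70}]'; python3 -m jog '[{"x":-0.02,"y":0.04,"z":0.05,"yaw":0,"gripper":70},{"x":-0.04,"y":0.09,"z":0.09,"yaw":0,"gripper":70},{"x":-0.07,"y":0.14,"z":0.09,"yaw":0,"gripper":70},{"x":-0.1,"y":0.18,"z":0.09,"yaw":0,"gripper":70},{"x":-0.14,"y":0.22,"z":0.09,"yaw":0,"gripper":70},{"x":-0.18,"y":0.25,"z":0.09,"yaw":0,"gripper":70},{"x":-0.22,"y":0.28,"z":0.09,"yaw":0,"gripper":70},{"x":-0.25,"y":0.3,"z":0.09,"yaw":0,"gripper":70},{"x":-0.25,"y":0.3,"z":0.09,"yaw":0,"gripper":70},{"x":-0.25,"y":0.3,"z":0.09,"yaw":0,"gripper":70}]'; python3 - <<'E'
from h import *
im=vision.read_camera("top"); cv2.imwrite("pics/t22.png",im[:,:,::-1])
cv2.imwrite("pics/s22.png",vision.read_camera("scene")[:,:,::-1])
E
```

```text
t: 31.75
position: [0.5246, 0.2616, 0.2114]
ee_rot: [[-0.0, 0.996, 0.092], [-0.0, 0.092, -0.996], [-1.0, -0.0, 0.0]]
ft_force: [-0.2, -0.0, -0.2]
gripper_width: 0.697
t: 33.0
position: [0.2751, 0.5615, 0.3001]
ee_rot: [[0.0, 0.996, 0.092], [-0.0, 0.092, -0.996], [-1.0, 0.0, 0.0]]
ft_force: [-0.2, 0.2, -0.2]
gripper_width: 0.697
```

View pics/t22.png

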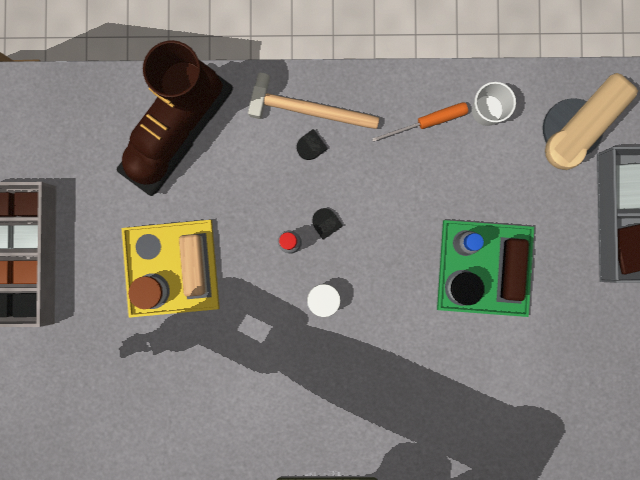

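View pics/s22.png

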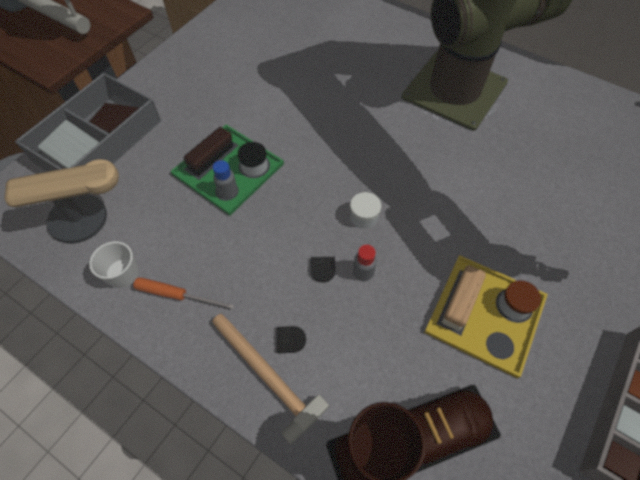

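Both views show all five items standing in place, with the distractors where they were (white lid (323,300), red cap (288,241)). Now a numeric check of the placements in tray coordinates.

```bash
python3 - <<'E'
from h import *
im=cv2.cvtColor(cv2.imread("pics/t22.png"),cv2.COLOR_BGR2RGB)
hsv=cv2.cvtColor(im,cv2.COLOR_RGB2HSV); H,S,V=[hsv[...,i].astype(int) for i in range(3)]
tgt=dict(black=(.4794,-.2733),brown=(.4758,.3512),blue=(.5689,-.2804),dark=(.5135,-.3702),pale=(.525,.2618),white=(.4566,.0047),red=(.5708,.0707))
for n,b,mk in [("black",(446,268,488,308),V<45),("brown",(126,272,166,312),(S>100)&(H<14)),("blue",(460,230,488,255),(S>150)&(H>100)),("dark",(497,232,532,306),(V<95)&(S>90)&((H<20)|(H>165))),("pale",(176,228,210,304),(H<18)&(S>60)&(S<150)),("white",(304,282,343,320),V>190),("red",(276,230,300,252),S>150)]:
    c,r,cc,a=blob(mk,b); z={"blue":.09,"red":.085,"dark":.051,"pale":.051,"white":.045}.get(n,.05)
    print(n,round(c[1],1),np.round(r[1],1),round(r[2],1),a,"err mm (circle,rect,centroid)",[np.round((ray("top",p,z)-tgt[n])*1000,1) for p in (c[0],r[0],cc)])
E
```

```text
black 16.8 [32. 32.] 90.0 860 err mm (circle,rect,centroid) [array([-0. ,  0.2]), array([-0. ,  0.7]), array([-0.1,  0.7])]
brown 16.9 [32. 32.] 0.0 850 err mm (circle,rect,centroid) [array([-2.6, -1.3]), array([-1.7, -1.3]), array([-2.1, -1.4])]
blue 9.7 [17.  18.8] 63.4 276 err mm (circle,rect,centroid) [array([-1.6,  3.9]), array([-2.2,  3.9]), array([-1.7,  3.9])]
dark 31.1 [23.2 61.2] 3.9 1365 err mm (circle,rect,centroid) [array([1.4, 3.6]), array([1.7, 6.1]), array([1.7, 5.6])]
pale 31.3 [61.3 21.4] 85.1 1283 err mm (circle,rect,centroid) [array([ 1. , -2.2]), array([ 1.3, -3.1]), array([ 1.2, -3.1])]
white 16.4 [31. 32.] 90.0 828 err mm (circle,rect,centroid) [array([0.3, 0.2]), array([-0.5,  0.5]), array([-0.1,  0.2])]
red 8.7 [16.5 16.5] 26.6 234 err mm (circle,rect,centroid) [array([-0.,  0.]), array([0.2, 0. ]), array([ 0.1, -0.1])]
```

All errors are a few mm or less, and the larger y readings for the brushes and bottle come mostly from their visible sides. The wrist views also show them centred, so I'm handing in.

```bash
python3 -c "
from station import manip
print(manip.close_job())"
```

```text
the job is handed in; nothing more can be done
None
```

Both kits are made up and the job is handed in, at about 33 s of robot time. I worked in the order you listed:
- **Green tray:** black tin, dark brush, then blue-capped bottle.
- **Yellow tray:** brown tin, then pale brush.

**Placement checks (top camera, taken before handing in):**

| Item | Reading |
|---|---|
| Black tin | about 1 mm off its mark |
| Brown tin | about 2–3 mm off |
| Blue bottle | about 4 mm off |
| Pale brush | about 3 mm off |
| Dark brush | about 4–6 mm off |

The bottle and brush readings are probably too high, because the camera also sees their sides. That explains about half of the dark brush's reading. The wrist pictures disagreed with those readings: both brushes looked centred on their marks.

**Left alone:** the white tin and red bottle measured within 1 mm of where they started. The arm was parked clear of everything, with the wrist force near zero.

**Didn't go as planned:** the first move command was refused for missing keys, so the arm did not move. One measuring script also stopped because the arm blocked its view. The wrist camera read items about 3–4 mm further from the base (x) than the top camera, so I used the top camera throughout.

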